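# Open a child-proof pill bottle one-handed at the bedside

### The arm

A 6-joint arm with a two-finger parallel gripper is mounted at the origin on the work surface. World frame = base frame: x ahead of the robot, y to its left, z up, the work surface at z = 0. Lengths are in m, angles in rad, forces in N, time in s.
With the tool pointing down it reaches from about 0.375 to 0.9 m from the base axis. Payload 3.1 kg.
Tool frame: the origin (TCP) lies on the centre line of the jaws, within the pads' length; the fingertips stand 11 mm ahead of it and the grasp point (between the pads) lies 8 mm behind it; x points along the fingers, y is the direction in which the jaws open and shut, and the axes are right-handed (so a half turn about x gives the same grasp; the last joint's range is limited). The gripper opens to 87 mm and grips with 3 to 60 N. Pads are 19 mm wide; open, the fingers measure 117 mm over their backs; the gripper's body (75 mm by 190 mm) begins 51 mm behind the grasp point.
Start: joints at [1, 0.527, 1.433, -0, 1.181, -0.178], TCP at [0.239, 0.577, 0.234] pointing down, gripper open.
Joint ranges: [-3.08, 3.08], [-0.75, 2.2], [0.22, 2.44], [-1.43, 4.57], [0, 2.65], [-2.85, 2.85]. Speed limits (rad/s): [2.79, 2.79, 3.14, 3.14, 3.14, 3.14].

### API

Orientations are given as a unit quaternion [x, y, z, w].
In Python, from rig import robot, camera, camera_info gives the robot as it stands.
- The arm moves only by the shell command python3 -m inch 'ROWS' [FORCE]. ROWS is JSON, a list that holds one entry, the list of rows, each a list of 5 numbers: the shift along the tool's x, y, z in cm, then the turn about the tool's x in rad, then the opening, from 0 (shut) to 1 (fully open). A call has 1 to 8 rows; each row shifts and turns the pose as measured when the row begins, along the tool's axes as they then stand; what a row does not reach is not made up. A row lasts 1/12 s, in which the tool goes at most 41.7 mm and 7.16 degrees, less where a joint would pass 70% of its speed; a pose out of reach is approached as far as the arm can. A call with a gripper value outside its range is refused whole. The fingers move at their own pace and stop on an object; FORCE is the grip in N (left out, the last holds). Time passes only in rows, so rows that do not move let the fingers close. It gives the time, the measured TCP pose, the force and the opening at its end, in the units of the state.
- robot.get_obs(): the state, without advancing time (a new reading comes with each control period).
- camera(name): name is "side" or "top"; returns the picture (384x512x3 uint8, red, green, blue); there is no depth.
- camera_info(name): a dict with "camera_matrix" (3x3 intrinsics, pixels), "rvec" (rotation vector, rad) and "tvec" (3), from world to camera coordinates, as OpenCV has them. Camera axes: x right, y down, z forward; pixel columns grow to the right and rows downward; lengths in m; the calibration is good to about 2 mm. A picture is of the moment at which its call begins. camera_info takes no time and is no camera call.
- robot.hand_in(): hands the job in, once; it reports no verdict.
The state is a dict: "time": time; "q": joint angles; "joint_velocities": joint speeds; "joint_torque": joint torques, N m; "position": TCP position; "tool_rot": TCP orientation; "ft_force": force on the tool from outside, world axes, zero at the start; "moment": the same for the moment, N m; "grip_width": finger opening in m.
Only numpy, scipy, OpenCV 4.12 (cv2) and the standard library are available. Lean on these libraries where they do the work, as an engineer would, in place of code of your own. Each camera call takes 0.05 s, during which the arm holds its last target. There are 200 camera calls.

### The job

Pick up the square pill bottle and seat it fully down and upright in the square pocket of the raised opening stand, its cap still on. Then, with the stand keeping the bottle from turning, press the safety cap down, twist it anticlockwise (seen from above) about a quarter turn while it is pressed, and lift it off. Finish while holding the cap in the gripper straight above the open bottle with its lower rim at least 5 cm above the bottle's mouth; the bottle stays seated, nothing may be knocked over and everything else on the console stays where it is.

Things in the scene. Friction and masses are not known exactly. Their poses are not given: they have to be found in the camera images.
- bottle: Square amber plastic pill bottle with a paper band, loose, upright on the console, 0.11 to 0.22 kg. Body 60 x 60 mm, 62 mm high, round shoulder up to 70 mm, 33 mm neck under the cap; 112 mm high with the cap. Origin: centre of the underside; z up, x and y square to its sides. It can be carried by its cap, which stays on unless pressed and turned.
- bottle_mouth (a point): Point on the bottle's axis 109 mm above its underside, at the mouth, where a spring disc sits under the cap and pushes it up. The spring starts to yield at about 6 N and takes about 10 N at 7.5 mm, where the cap meets a hard stop.
- cap: White ribbed round push-and-turn safety cap, loose, 25 g, 50 mm across, 30 mm high, hollow from below. Origin: centre of its lower rim; z up. Locked on, its origin is 82 mm above the bottle's underside, 12 mm above the shoulder. Once freed it lifts straight up with 1 mm of clearance around the neck.
- cap_top (a point): Centre of the cap's flat top, 30 mm above its lower rim. To free the cap, press it down at least 5 mm (aim for 6.5) and, while pressed, turn it anticlockwise seen from above: free after 60 degrees on the bottle (aim for 80 to 95, allowing for play; a stop comes at about 135). Not pressed, it turns only a few degrees; clockwise is blocked.
- stand: Raised grey plastic opening stand on a black rubber foot 100 x 100 x 8 mm, fixed to the console; a 78 mm square plinth with a square pocket on top. Origin: centre of the underside; z up, x and y square to the pocket's walls. The bottle fits in any of four quarter-turn positions, then turns at most about 4 degrees either way.
- pocket (a point): Centre of the pocket's floor, 32 mm above the stand's underside, where the seated bottle's underside rests. Pocket 64 x 64 mm inside (2 mm play each side of the bottle), upright walls 12 mm above this floor, topped by lips that flare outwards to about 80 mm apart at 19 mm above the floor.
- tumbler: Drinking glass, 68 mm wide, 95 mm high, loose, between the places of bottle and stand; not to be moved. Origin: centre of the underside.
- lotion: Round lotion bottle with black cap, 52 mm wide, 115 mm high, loose, in the back row; not to be moved. Origin: centre of the underside.
- cream_jar: Round white cream jar, 60 mm wide, 44 mm high, loose, in the back row; not to be moved. Origin: centre of the underside.
- remote: Black remote control, 165 x 46 x 20 mm, lying flat near the robot, loose; not to be moved. Origin: centre of the underside, x along its length.
- book: Blue bound book, 135 x 190 x 26 mm, lying flat at the left, loose; not to be moved. Origin: centre of the underside.
- glasses_case: Black spectacle case, 160 x 62 x 43 mm, lying at the right, loose; not to be moved. Origin: centre of the underside, x along its length.
- alarm_clock: Black alarm clock, 50 x 110 x 80 mm, in the back row, loose; not to be moved. Origin: centre of the underside.
Things that resemble listed ones, but are neither listed nor needed, are in the scene too. Leave any pink look-alike of the cap alone. Of the things that look like the bottle, the larger one is meant.

How it is judged:
By the outcome, as a careful person would: the job done as asked, in the order asked, and still so for the second after the job is handed in, while the arm keeps its last pose, push and grip.
It also fails if it takes over 61 s, if anything falls off the work surface, if the arm or the gripper's body presses on something with over 40 N, if the wrist force passes 120 N, or if a joint passes its speed limit or range.

## Working session

There is one attempt and no reset: what is moved stays moved. The work goes in short steps, Python scripts to look and compute and a shell command to move; the robot and the scene stay as the last step left them, time stands still between calls to the robot, and variables do not carry over. Pictures are saved under pics/ and viewed, about 8 in all and at most 12, crops included, and the job is handed in when it is done.

```bash
mkdir -p pics; ls
python3 - <<'E'
from rig import robot,camera,camera_info
import cv2
for n in("top","side"):
    im=camera(n)[:,:,::-1]; cv2.imwrite(f"pics/{n}0.png",cv2.resize(im,None,fx=1.5,fy=1.5,interpolation=cv2.INTER_CUBIC))
    i=camera_info(n); print(n,i)
o=robot.get_obs();print({k:o[k] for k in("time","position","tool_rot","ft_force","grip_width")})
E
```

```text
pics
top {'camera_matrix': array([[366.9866027 ,   0.        , 260.69297753],
       [  0.        , 366.9866027 , 186.57532112],
       [  0.        ,   0.        ,   1.        ]]), 'rvec': array([ 2.16932779, -2.12844275,  0.19429739]), 'tvec': array([-0.00471356,  0.59189139,  1.09975012])}
side {'camera_matrix': array([[484.35962899,   0.        , 256.92341924],
       [  0.        , 484.35962899, 192.95372632],
       [  0.        ,   0.        ,   1.        ]]), 'rvec': array([ 2.13454646, -0.88576155,  0.42607993]), 'tvec': array([-0.38966249,  0.30139946,  1.43242116])}
{'time': 0.1, 'position': array([0.23886257, 0.57687427, 0.23265417]), 'tool_rot': array([ 0.1373511 ,  0.69376819, -0.13864323,  0.69325206]), 'ft_force': array([-0.44340074, -0.21855322,  0.3344285 ]), 'grip_width': 0.08695661449665211}
```

View pics/top0.png

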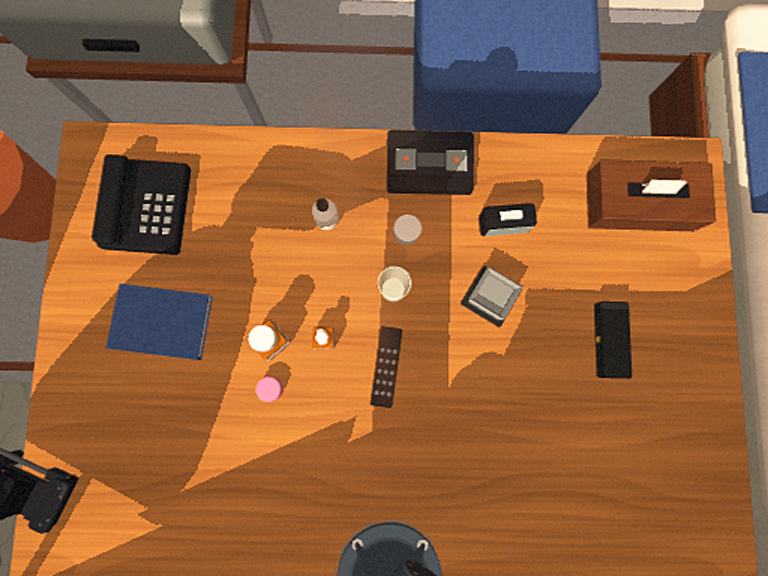

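View pics/side0.png

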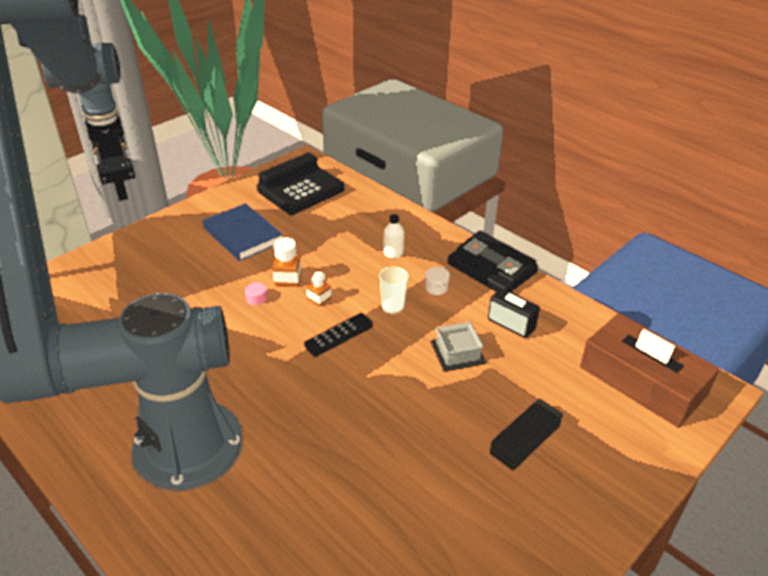

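The top picture shows these candidates: the large bottle at (264,338), a small look-alike at (322,337) and a pink cap at (268,389). The stand is at (493,293) and the tumbler at (394,284). I choose the larger bottle, left of the small one, and check it in one composite close crop.

Run:
```python
import cv2,numpy as np
from rig import camera
t=camera("top")[:,:,::-1];s=camera("side")[:,:,::-1]
def c(im,x,y,n):
    # 50x? crop scaled x8 with ticks
    k=im[y:y+36,x:x+50]; k=cv2.resize(k,None,fx=8,fy=8,interpolation=cv2.INTER_CUBIC)
    for i in range(0,50,10):
        cv2.line(k,(i*8,0),(i*8,8),(0,255,0),1);cv2.putText(k,str(x+i),(i*8,18),0,.35,(0,255,0),1)
    for j in range(0,36,10):
        cv2.line(k,(0,j*8),(8,j*8),(0,255,0),1);cv2.putText(k,str(y+j),(10,j*8+4),0,.35,(0,255,0),1)
    return k
im=np.vstack([np.hstack([c(t,155,208,0),c(t,302,178,0)]),np.hstack([c(s,168,156,0),c(s,282,212,0)])])
cv2.imwrite("pics/c1.png",im)
```

```text
(no output)
```

View pics/c1.png

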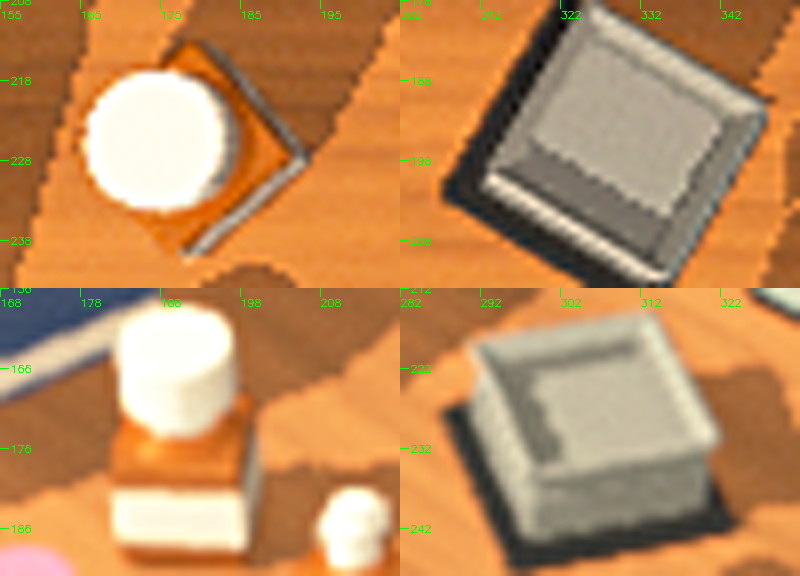

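Crop: this is the larger bottle, white-capped with a paper band. The cap top is at top-view pixel (174,225). The stand's lip corners are clear in both views. Next I fit the poses.

```bash
cat > h.py <<'E'
import numpy as np,cv2
from rig import robot,camera,camera_info
from scipy.optimize import least_squares
from scipy.spatial.transform import Rotation as R
I={n:camera_info(n) for n in("top","side")}
def proj(n,p): i=I[n]; return cv2.projectPoints(np.float64(p).reshape(-1,3),i["rvec"],i["tvec"],i["camera_matrix"],None)[0][:,0]
def sq(p,h,z): # corners
    c,s=np.cos(p[2]),np.sin(p[2]); return np.array([[p[0]+c*a*h-s*b*h,p[1]+s*a*h+c*b*h,z] for a,b in((1,1),(1,-1),(-1,-1),(-1,1))])
def ground(n,uv,z):
    i=I[n];Rm=cv2.Rodrigues(i["rvec"])[0];C=-Rm.T@i["tvec"];d=Rm.T@np.linalg.inv(i["camera_matrix"])@[*uv,1];return C+d*(z-C[2])/d[2]
def show():
    o=robot.get_obs();r=R.from_quat(o["tool_rot"]);m=r.as_matrix()
    print("t",round(o["time"],2),"pos",o["position"].round(4),"x",m[:,0].round(3),"y",m[:,1].round(3),"yaw_y",round(np.degrees(np.arctan2(m[1,1],m[0,1])),1),"F",o["ft_force"].round(1),"M",o["moment"].round(2),"g",round(o["grip_width"],4),"q",o["q"].round(2)); return o,m
E
python3 - <<'E'
from h import *
def cr(x0,y0,X,Y,pts): return np.array([[x0+(a-X+.5)/8-.5,y0+(b-Y+.5)/8-.5] for a,b in pts])
st_t=cr(302,178,400,0,[(767,110),(660,284),(485,185),(590,2)]); st_s=cr(282,212,400,288,[(470,345),(650,315),(720,440),(540,478)])
print("top0",ground("top",st_t.mean(0),.051),"side",ground("side",st_s.mean(0),.051))
bt=cr(155,208,0,0,[(195,40),(303,157),(187,250)]); cap_t=cr(155,208,0,0,[(155,140)])[0]
cap_s=cr(168,156,0,288,[(174,340)])[0]; bs=cr(168,156,0,288,[(120,553),(248,558)])
print("cap",ground("top",cap_t,.112),ground("side",cap_s,.112))
near=lambda P,Q:[ (lambda d:d[np.argmin((d**2).sum(1))])(P-q) for q in Q]
def fs(p): return np.ravel(near(proj("top",sq(p,p[3],.051)),st_t)+near(proj("side",sq(p,p[3],.051)),st_s))
x0=ground("top",st_t.mean(0),.051)
best=min((least_squares(fs,[x0[0],x0[1],a,.041]) for a in(0,.4,.8,1.2)),key=lambda r:r.cost);print("stand",best.x,np.degrees(best.x[2])%90,best.cost,best.fun.round(1))
c0=ground("top",cap_t,.112)
def fb(p): return np.ravel(near(proj("top",sq(p,.03,.062)),bt)+near(proj("side",sq(p,.03,0)),bs)+[proj("top",[p[0],p[1],.112])[0]-cap_t,proj("side",[p[0],p[1],.112])[0]-cap_s])
b=min((least_squares(fb,[c0[0],c0[1],a]) for a in(0,.4,.8,1.2)),key=lambda r:r.cost);print("bottle",b.x,np.degrees(b.x[2])%90,b.cost,b.fun.round(1))
for n,uv,z in(("top",(394/1.5,284/1.5),.095),("top",(322/1.5,337/1.5),.05),("top",(268/1.5,389/1.5),.03),("top",(325/1.5,213/1.5),.1)): print(ground(n,uv,z).round(3))
show()
E
```

```text
top0 [ 0.56688796 -0.20899283  0.051     ] side [ 0.56545552 -0.21555677  0.051     ]
cap [0.46399021 0.25590511 0.112     ] [0.46327718 0.25439533 0.112     ]
stand [ 0.56727434 -0.21142314  1.05072208  0.04008058] 60.20194054588525 4.0250626545681545 [ 0.5 -0.1  1.5  0.2  0.9 -0.7  0.3  0.4 -0.4 -0.6 -0.4 -1.  -0.4 -0.5
 -1.2 -0.7]
bottle [0.46478625 0.25499654 0.75603431] 43.31757499801004 6.225813928782782 [-0.1 -0.9 -0.6 -0.8 -1.4  1.1  0.2  2.   0.3  1.8  0.3 -0.3  0.2 -0.2]
[0.576 0.002 0.095]
[0.471 0.145 0.05 ]
[0.364 0.253 0.03 ]
[0.717 0.143 0.1  ]
t 0.2 pos [0.239  0.577  0.2329] x [-0.001 -0.001 -1.   ] y [ 0.383  0.924 -0.001] yaw_y 67.5 F [0.4 0.3 0.5] M [-0.03  0.02 -0.01] g 0.0871 q [ 1.    0.53  1.43  0.    1.18 -0.18]
```

```bash
python3 -m inch '[[[0,0,0,0.124,1],[0,0,0,0.124,1],[0,0,0,0.124,1],[0,0,0,0.124,1],[0,0,0,0.124,1],[0,0,0,0.124,1],[0,0,0,0.124,1],[0,0,0,0.124,1]]]' 60; python3 -m inch '[[[0,0,0,0.124,1],[0,0,0,0.124,1],[0,0,0,0.124,1],[0,0,0,0.124,1],[0,0,0,0.124,1],[0,0,0,0.124,1],[0,0,0,0,1],[0,0,0,0,1]]]'
cat >> h.py <<'E'
def to(x,y,z,yaw=None): # needed shift, tool cm, and turn
    o,m=show(); d=m.T@(np.array([x,y,z])-o["position"])*100; print("shift cm",d.round(2), "turn", None if yaw is None else round(-np.radians(yaw-np.degrees(np.arctan2(m[1,1],m[0,1]))),3))
E
python3 -c "
from h import *
to(.4645,.255,.2)"
```

```text
time: 0.87
position: [0.2379, 0.5755, 0.2304]
tool_rot: [0.453, 0.541, -0.457, 0.542]
ft_force: [-0.5, 0.3, 1.2]
grip_width: 0.0871
time: 1.53
position: [0.237, 0.5741, 0.2281]
tool_rot: [-0.618, -0.335, 0.625, -0.339]
ft_force: [-0.2, -0.7, 0.3]
grip_width: 0.0869
t 1.53 pos [0.237  0.5741 0.2281] x [-0.006 -0.01  -1.   ] y [ 0.838 -0.545  0.   ] yaw_y -33.0 F [-0.2 -0.7  0.3] M [-0.04  0.1  -0.08] g 0.0869 q [ 1.    0.53  1.44 -0.    1.18  1.58]
shift cm [ 2.98 36.47 14.31] turn None
```

```bash
python3 -m inch '[[[0.2,3.65,1.43,0,1],[0.2,3.65,1.43,0,1],[0.2,3.65,1.43,0,1],[0.2,3.65,1.43,0,1],[0.2,3.65,1.43,0,1],[0.2,3.65,1.43,0,1],[0.2,3.65,1.43,0,1],[0.2,3.65,1.43,0,1]]]' 60; 
python3 -c "
from h import *
to(.4645,.255,.16)"
```

```text
time: 2.2
position: [0.425, 0.3204, 0.2121]
tool_rot: [-0.612, -0.35, 0.616, -0.35]
ft_force: [0.4, 0.7, 0.2]
grip_width: 0.0869
t 2.2 pos [0.425  0.3204 0.2121] x [-0.004 -0.003 -1.   ] y [ 0.861 -0.509 -0.002] yaw_y -30.6 F [0.4 0.7 0.2] M [-0.09  0.04  0.05] g 0.0869 q [ 0.44  0.43  1.68 -0.    1.03  0.97]
shift cm [5.21 6.74 3.59] turn None
```

Tilt stays small. I'll go above the cap and take a close look.

```bash
python3 -m inch '[[[1.3,2.4,1.3,0,1],[1.3,2.4,1.3,0,1],[1.3,2,1,0,1],[0.6,0,0,0,1]]]' 60
python3 - <<'E'
from h import *
to(.4645,.255,.094)
t=camera("top")[:,:,::-1];s=camera("side")[:,:,::-1]
o,m=show(); 
for n in I: print(n,proj(n,o["position"]),proj(n,[[.4645,.255,.112]]))
def c(im,x,y):
    k=im[y:y+60,x:x+50]; k=cv2.resize(k,None,fx=8,fy=8,interpolation=cv2.INTER_CUBIC)
    for i in range(0,60,10):
        cv2.putText(k,str(x+i),(i*8,10),0,.35,(0,255,0),1); cv2.putText(k,str(y+i),(0,i*8+4),0,.35,(0,255,0),1)
    return k
cv2.imwrite("pics/c2.png",np.hstack([c(t,150,195),c(s,168,135)]))
E
```

```text
time: 2.53
position: [0.4747, 0.2461, 0.1681]
tool_rot: [0.615, 0.35, -0.612, 0.353]
ft_force: [0.2, 0.2, -0.2]
grip_width: 0.0869
t 2.53 pos [0.4747 0.2461 0.1681] x [ 0.006 -0.001 -1.   ] y [ 0.863 -0.506  0.006] yaw_y -30.4 F [ 0.2  0.2 -0.2] M [-0.13  0.14 -0.04] g 0.0869 q [ 0.27  0.5   1.73 -0.    0.91  0.8 ]
shift cm [ 7.4  -1.37 -0.23] turn None
t 2.63 pos [0.4721 0.2485 0.1681] x [ 0.003 -0.001 -1.   ] y [ 0.863 -0.505  0.003] yaw_y -30.3 F [-0.5  0.9 -0.4] M [-0.09  0.09  0.01] g 0.0868 q [ 0.28  0.5   1.73 -0.    0.91  0.81]
top [[172.52368142 221.02183043]] [[174.26269633 224.89067675]]
side [[191.08839191 148.98985756]] [[189.46928213 161.84923271]]
```

View pics/c2.png

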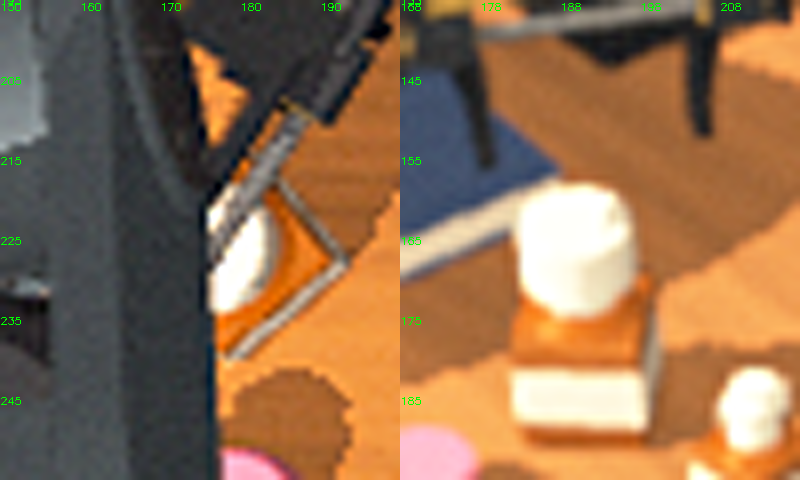

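The left crop shows the cap at (174,225), partly under the arm. In the right crop the fingertips, (179,155) and (206,152), straddle the cap. I'm descending with a small correction.

```bash
python3 -m inch '[[[1,-0.4,-0.1,0,1],[1,-0.4,-0.1,0,1],[1,-0.1,0,0,1],[0.5,0,0,0,1]]]' 60; 
python3 -c "
from h import *
to(.4645,.255,.094)"
```

```text
time: 2.97
position: [0.4649, 0.2592, 0.1348]
tool_rot: [0.615, 0.354, -0.609, 0.355]
ft_force: [-0.3, -0.1, 0.2]
grip_width: 0.0875
t 2.97 pos [0.4649 0.2592 0.1348] x [ 0.007  0.003 -1.   ] y [ 0.867 -0.498  0.005] yaw_y -29.9 F [-0.3 -0.1  0.2] M [-0.09  0.07  0.04] g 0.0875 q [0.3  0.55 1.76 0.   0.83 0.82]
shift cm [4.07 0.15 0.41] turn None
```

```bash
python3 -m inch '[[[1,0.1,0.2,0,1],[1,0,0.1,0,1],[1,0,0,0,1],[0.8,0,0,0,1],[0,0,0,0,1]]]' 60; 
python3 -c "
from h import *
to(.4645,.255,.094)"
```

```text
time: 3.38
position: [0.4631, 0.2604, 0.0953]
tool_rot: [0.614, 0.357, -0.607, 0.358]
ft_force: [0.9, -0.0, -0.3]
grip_width: 0.0873
t 3.38 pos [0.4631 0.2604 0.0953] x [ 0.009  0.004 -1.   ] y [ 0.872 -0.489  0.006] yaw_y -29.3 F [ 0.9 -0.  -0.3] M [-0.11  0.08 -0.04] g 0.0873 q [0.3  0.61 1.79 0.   0.73 0.81]
shift cm [0.13 0.39 0.41] turn None
```

```bash
python3 -m inch '[[[0.05,0.4,0.4,0,1],[0,0.1,0.1,0,0.6],[0,0,0,0,0.4],[0,0,0,0,0.2],[0,0,0,0,0.2],[0,0,0,0,0.2]]]' 30; 
python3 -c "
from h import *
to(.4645,.255,.094)"
```

```text
time: 3.88
position: [0.4663, 0.2535, 0.0958]
tool_rot: [0.614, 0.357, -0.606, 0.358]
ft_force: [-0.0, -0.3, -0.9]
grip_width: 0.0613
t 3.88 pos [0.4663 0.2535 0.0958] x [ 0.011  0.005 -1.   ] y [ 0.872 -0.489  0.008] yaw_y -29.2 F [-0.  -0.3 -0.9] M [-0.11  0.04 -0.03] g 0.0613 q [0.29 0.61 1.79 0.   0.73 0.8 ]
shift cm [ 0.18 -0.23 -0.04] turn None
```

```bash
python3 -m inch '[[[0.15,-0.15,0,0,0.2],[0,0,0,0,0.2],[0,0,0,0,0.2],[0,0,0,0,0.2]]]' 40; 
python3 -c "
from h import *
to(.4645,.255,.094)"
```

```text
time: 4.22
position: [0.465, 0.2544, 0.0946]
tool_rot: [0.615, 0.357, -0.605, 0.358]
ft_force: [-0.6, 0.1, 0.4]
grip_width: 0.0492
t 4.22 pos [0.465  0.2544 0.0946] x [ 0.012  0.005 -1.   ] y [ 0.872 -0.489  0.008] yaw_y -29.3 F [-0.6  0.1  0.4] M [-0.1   0.03 -0.03] g 0.0492 q [0.29 0.61 1.8  0.   0.72 0.8 ]
shift cm [ 0.06 -0.08 -0.03] turn None
```

Gripped at 49.2 mm. Next is the lift.

```bash
python3 -m inch '[[[0,0,0,0,0.2],[-1,0,0,0,0.2],[-2,0,0,0,0.2],[-3,0,0,0,0.2],[-3,0,0,0,0.2],[-3,0,0,0,0.2],[-2.5,0,0,0,0.2],[-1,0,0,0,0.2]]]' 60; 
python3 -c "
from h import *
to(.5673,-.2114,.245)"
```

```text
time: 4.88
position: [0.4587, 0.2523, 0.2544]
tool_rot: [-0.609, -0.358, 0.611, -0.357]
ft_force: [1.1, 0.6, -1.6]
grip_width: 0.0495
t 4.88 pos [0.4587 0.2523 0.2544] x [-0.003  0.    -1.   ] y [ 0.873 -0.488 -0.002] yaw_y -29.2 F [ 1.1  0.6 -1.6] M [-0.11  0.02 -0.01] g 0.0495 q [0.29 0.37 1.66 0.   1.12 0.8 ]
shift cm [ 0.89 32.12 35.16] turn None
```

```bash
python3 -m inch '[[[0,1.3,1.4,0,0.2],[0,2,2.2,0,0.2],[0,2.4,2.6,0,0.2],[0,2.4,2.6,0,0.2],[0,2.4,2.6,0,0.2],[0,2.4,2.6,0,0.2],[0,2.4,2.6,0,0.2],[0,2.4,2.6,0,0.2]]]' 60; 
python3 -c "
from h import *
to(.5673,-.2114,.245)"
```

```text
time: 5.55
position: [0.5197, -0.003, 0.2641]
tool_rot: [0.611, 0.363, -0.603, 0.362]
ft_force: [0.8, 1.2, -1.8]
grip_width: 0.0492
t 5.55 pos [ 0.5197 -0.003   0.2641] x [ 0.009  0.007 -1.   ] y [ 0.88  -0.475  0.005] yaw_y -28.4 F [ 0.8  1.2 -1.8] M [-0.02 -0.01  0.01] g 0.0492 q [-0.23  0.34  1.66  0.01  1.13  0.27]
shift cm [ 1.82 14.09 16.09] turn None
```

```bash
python3 -m inch '[[[0.2,2.4,2.7,0,0.2],[0.2,2.4,2.7,0,0.2],[0.2,2.4,2.7,0,0.2],[0.3,2.2,2.4,0,0.2],[0.3,1.5,1.8,0,0.2],[0.2,0.8,0.9,0,0.2],[0,0,0,-0.1,0.2],[0,0,0,-0.1,0.2]]]' 60; 
python3 -c "
from h import *
to(.5673,-.2114,.2)"
```

```text
time: 6.22
position: [0.5588, -0.1915, 0.252]
tool_rot: [0.573, 0.419, -0.565, 0.421]
ft_force: [0.2, 1.0, -1.1]
grip_width: 0.0492
t 6.22 pos [ 0.5588 -0.1915  0.252 ] x [ 0.01   0.004 -1.   ] y [ 0.956 -0.295  0.008] yaw_y -17.1 F [ 0.2  1.  -1.1] M [-0.03  0.06 -0.01] g 0.0492 q [-0.52  0.46  1.51  0.01  1.17 -0.23]
shift cm [5.2  1.35 1.69] turn None
```

```bash
python3 -m inch '[[[0.8,0.6,0.8,-0.04,0.2],[1.2,0.5,0.7,-0.04,0.2],[1.5,0,0,0,0.2],[1.5,0,0,0,0.2],[1,0,0,0,0.2],[0.5,0,0,0,0.2]]]' 60
python3 - <<'E'
from h import *
to(.5673,-.2114,.126)
t=camera("top")[:,:,::-1];s=camera("side")[:,:,::-1]
to(.5673,-.2114,.126)
def c(im,x,y):
    k=im[y:y+75,x:x+50]; k=cv2.resize(k,None,fx=8,fy=8,interpolation=cv2.INTER_CUBIC)
    for i in range(0,75,10):
        cv2.putText(k,str(x+i),(i*8,10),0,.35,(0,255,0),1); cv2.putText(k,str(y+i),(0,i*8+4),0,.35,(0,255,0),1)
    return k
cv2.imwrite("pics/c3.png",np.hstack([c(t,302,165),c(s,280,175)]))
E
```

```text
time: 6.72
position: [0.5651, -0.2055, 0.188]
tool_rot: [0.554, 0.444, -0.545, 0.446]
ft_force: [-0.2, 1.0, -2.3]
grip_width: 0.0493
t 6.72 pos [ 0.5651 -0.2055  0.188 ] x [ 0.011  0.006 -1.   ] y [ 0.978 -0.208  0.009] yaw_y -12.0 F [-0.2  1.  -2.3] M [-0.11  0.09 -0.03] g 0.0493 q [-0.54  0.55  1.55  0.01  1.04 -0.34]
shift cm [6.2  0.28 0.59] turn None
t 6.82 pos [ 0.565  -0.2055  0.1883] x [ 0.01   0.006 -1.   ] y [ 0.978 -0.208  0.009] yaw_y -12.0 F [-1.3 -0.1 -1.8] M [-0.08  0.07  0.  ] g 0.0494 q [-0.54  0.55  1.54  0.01  1.04 -0.34]
shift cm [6.22 0.29 0.59] turn None
```

View pics/c3.png

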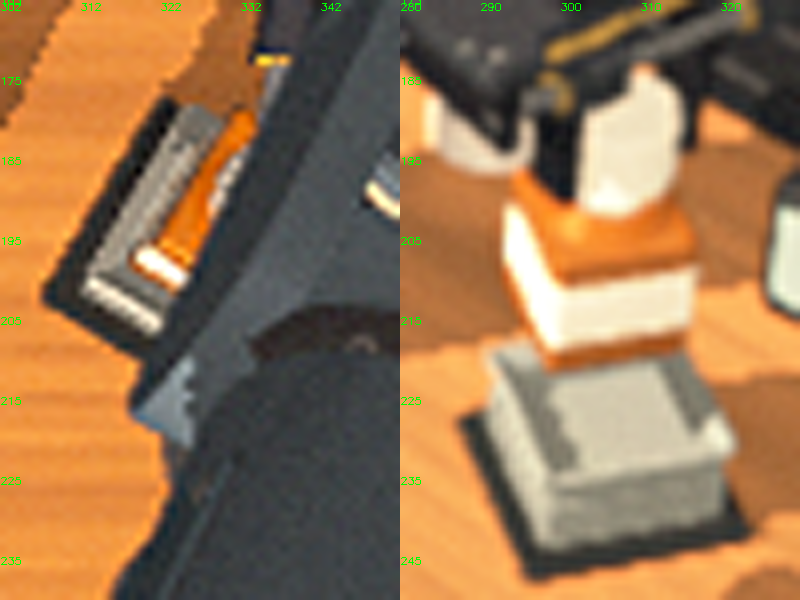

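Run:
```python
from h import *
for y in (50,55,60,65):
    p=[.565,-.2055,np.radians(y)]
    for n,z,x0,y0,X in(("side",.094,280,175,400),("side",.133,280,175,400),("top",.156,302,165,0)):
        q=proj(n,sq(p,.03,z)); q=(q-[x0,y0]+.5)*8+[X,0]; print(y,n,z,q.round(0).tolist())
    q=proj("side",sq([.5673,-.2114,np.radians(y)],.05,.008));print(" foot side",((q-[280,175]+.5)*8+[400,0]).round(0).tolist())
    q=proj("top",sq([.5673,-.2114,np.radians(y)],.04,.051));print(" lip top",((q-[302,165]+.5)*8).round(0).tolist())
```

```text
50 side 0.094 [[516.0, 270.0], [660.0, 262.0], [687.0, 362.0], [539.0, 370.0]]
50 side 0.133 [[522.0, 198.0], [668.0, 190.0], [696.0, 290.0], [545.0, 298.0]]
50 top 0.156 [[159.0, 223.0], [266.0, 98.0], [397.0, 208.0], [291.0, 335.0]]
 foot side [[464.0, 394.0], [694.0, 381.0], [739.0, 549.0], [499.0, 563.0]]
 lip top [[88.0, 258.0], [218.0, 106.0], [376.0, 239.0], [247.0, 394.0]]
55 side 0.094 [[511.0, 274.0], [652.0, 258.0], [692.0, 357.0], [546.0, 374.0]]
55 side 0.133 [[517.0, 203.0], [660.0, 187.0], [701.0, 285.0], [553.0, 302.0]]
55 top 0.156 [[161.0, 234.0], [256.0, 99.0], [395.0, 197.0], [301.0, 333.0]]
 foot side [[456.0, 402.0], [682.0, 375.0], [747.0, 540.0], [511.0, 570.0]]
 lip top [[90.0, 271.0], [205.0, 108.0], [374.0, 227.0], [259.0, 392.0]]
60 side 0.094 [[506.0, 279.0], [644.0, 255.0], [696.0, 351.0], [554.0, 377.0]]
60 side 0.133 [[512.0, 208.0], [652.0, 183.0], [705.0, 279.0], [561.0, 305.0]]
60 top 0.156 [[163.0, 244.0], [246.0, 101.0], [393.0, 187.0], [311.0, 331.0]]
 foot side [[449.0, 410.0], [669.0, 369.0], [754.0, 531.0], [524.0, 576.0]]
 lip top [[92.0, 283.0], [193.0, 110.0], [371.0, 214.0], [272.0, 390.0]]
65 side 0.094 [[503.0, 285.0], [636.0, 252.0], [699.0, 346.0], [563.0, 380.0]]
65 side 0.133 [[508.0, 213.0], [644.0, 181.0], [708.0, 274.0], [570.0, 308.0]]
65 top 0.156 [[167.0, 254.0], [236.0, 104.0], [389.0, 177.0], [321.0, 328.0]]
 foot side [[443.0, 419.0], [656.0, 365.0], [759.0, 522.0], [538.0, 581.0]]
 lip top [[96.0, 295.0], [181.0, 113.0], [367.0, 202.0], [284.0, 386.0]]
```

Crop: the bottle hangs upright above the pocket, its front lower corner at crop (550,365) and the stand's foot corner at (530,577). By the edge slopes the bottle is about 5° short in yaw. I'm correcting yaw and position, then I'll look larger.

```bash
python3 -m inch '[[[0.4,0.25,0.5,-0.04,0.2],[0.5,0,0,-0.04,0.2],[0.5,0,0,0,0.2],[0.2,0,0,0,0.2]]]' 60
python3 - <<'E'
from h import *
t=camera("top")[:,:,::-1];s=camera("side")[:,:,::-1]
to(.5673,-.2114,.126)
def c(im,x,y,w,f):
    k=im[y:y+600//f,x:x+w]; k=cv2.resize(k,None,fx=f,fy=f,interpolation=cv2.INTER_CUBIC); return k
cv2.imwrite("pics/c4.png",np.hstack([c(t,305,172,24,15),c(s,286,192,36,12)]))
E
```

```text
time: 7.15
position: [0.5686, -0.2104, 0.1753]
tool_rot: [0.535, 0.465, -0.525, 0.47]
ft_force: [0.2, -0.2, -0.8]
grip_width: 0.0492
t 7.25 pos [ 0.5685 -0.2104  0.1753] x [ 0.015  0.004 -1.   ] y [ 0.992 -0.125  0.014] yaw_y -7.2 F [ 0.2 -1.1 -0.8] M [-0.16  0.06 -0.01] g 0.0491 q [-0.54  0.57  1.55  0.01  1.02 -0.43]
shift cm [ 4.93 -0.18  0.14] turn None
```

View pics/c4.png

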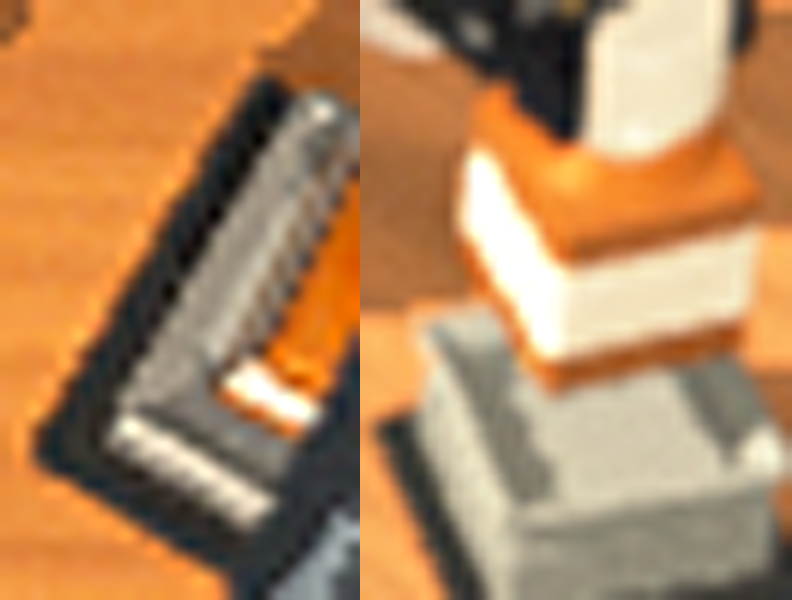

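Crop: the bottle's lower front edge (550,390)-(745,330) is parallel to the lip (515,510)-(785,450) within about 2-3°. The walls look centred, so I descend with force checks.

```bash
python3 -m inch '[[[0.7,-0.1,0.1,0.025,0.2],[0.8,0,0,0,0.2],[0.8,0,0,0,0.2],[0.4,0,0,0,0.2]]]' 60; 
python3 -c "
from h import *
to(.5673,-.2114,.1266)"
```

```text
time: 7.58
position: [0.569, -0.2117, 0.1484]
tool_rot: [0.542, 0.456, -0.531, 0.464]
ft_force: [0.4, -0.9, -1.9]
grip_width: 0.0493
t 7.58 pos [ 0.569  -0.2117  0.1484] x [ 0.019  0.002 -1.   ] y [ 0.988 -0.153  0.019] yaw_y -8.8 F [ 0.4 -0.9 -1.9] M [-0.08  0.07  0.04] g 0.0493 q [-0.55  0.6   1.57  0.01  0.95 -0.4 ]
shift cm [ 2.18 -0.21  0.01] turn None
```

```bash
python3 -m inch '[[[0.5,-0.1,0,0,0.2],[0.5,0,0,0,0.2],[0.4,0,0,0,0.2]]]' 60; 
python3 -c "
from h import *
to(.5673,-.2114,.1266)"
```

```text
time: 7.83
position: [0.5699, -0.2132, 0.1338]
tool_rot: [0.543, 0.454, -0.531, 0.466]
ft_force: [0.9, -2.5, 8.9]
grip_width: 0.0495
t 7.83 pos [ 0.5699 -0.2132  0.1338] x [ 0.023 -0.002 -1.   ] y [ 0.988 -0.153  0.023] yaw_y -8.8 F [ 0.9 -2.5  8.9] M [-0.46 -0.07  0.  ] g 0.0495 q [-0.55  0.62  1.58  0.01  0.92 -0.4 ]
shift cm [ 0.71 -0.31 -0.14] turn None
```

Run:
```python
from h import *
t=camera("top")[:,:,::-1];s=camera("side")[:,:,::-1]
show()
def c(im,x,y,w,f):
    k=im[y:y+600//f,x:x+w]; k=cv2.resize(k,None,fx=f,fy=f,interpolation=cv2.INTER_CUBIC); return k
cv2.imwrite("pics/c5.png",np.hstack([c(t,305,172,24,15),c(s,286,202,36,12)]))
```

```text
t 7.93 pos [ 0.5705 -0.2137  0.1343] x [ 0.024 -0.003 -1.   ] y [ 0.988 -0.153  0.024] yaw_y -8.8 F [ 0.8 -3.   7. ] M [-0.48 -0.04  0.  ] g 0.0491 q [-0.55  0.62  1.58  0.01  0.92 -0.4 ]
```

View pics/c5.png

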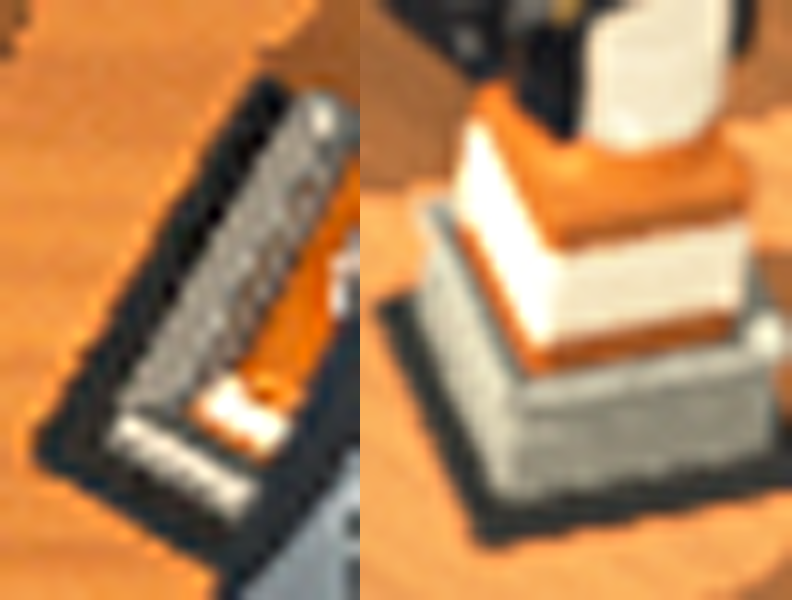

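Crop: the bottle sits in the mouth of the pocket but rides the left (+y) flare. I raise it slightly, shift toward -y and descend again.

```bash
python3 -m inch '[[[-0.3,0,0.3,0,0.2],[0,0,0.15,0,0.2],[0.3,0,0,0,0.2],[0.3,0,0,0,0.2]]]' 60; 
python3 -c "
from h import *
to(.5673,-.2114,.1266)"
```

```text
time: 8.27
position: [0.5689, -0.2173, 0.1311]
tool_rot: [0.543, 0.455, -0.531, 0.465]
ft_force: [0.4, 0.9, -1.0]
grip_width: 0.0492
t 8.27 pos [ 0.5689 -0.2173  0.1311] x [ 0.022  0.    -1.   ] y [ 0.988 -0.155  0.022] yaw_y -8.9 F [ 0.4  0.9 -1. ] M [ 0.12 -0.01 -0.01] g 0.0492 q [-0.55  0.63  1.58  0.01  0.92 -0.41]
shift cm [ 0.44 -0.26 -0.56] turn None
```

It is lower now with no contact force. Continuing down.

```bash
python3 -m inch '[[[0.3,0,0,0,0.2],[0.3,0,0,0,0.2]]]' 60; 
python3 -c "
from h import *
to(.5673,-.2114,.1266)"
```

```text
time: 8.43
position: [0.5703, -0.2172, 0.1248]
tool_rot: [0.544, 0.454, -0.531, 0.465]
ft_force: [0.5, 2.6, 7.4]
grip_width: 0.0498
t 8.43 pos [ 0.5703 -0.2172  0.1248] x [ 0.025  0.    -1.   ] y [ 0.988 -0.156  0.025] yaw_y -9.0 F [0.5 2.6 7.4] M [ 0.44  0.11 -0.02] g 0.0498 q [-0.55  0.64  1.58  0.02  0.9  -0.41]
shift cm [-0.19 -0.39 -0.53] turn None
```

```bash
python3 -m inch '[[[0,0,0,0,0.8],[-0.1,0,0,0,0.8],[0,0,0,0,0.8],[0,0,0,0,0.8]]]' 60
python3 - <<'E'
from h import *
t=camera("top")[:,:,::-1];s=camera("side")[:,:,::-1]
show()
def c(im,x,y,w,f):
    k=im[y:y+600//f,x:x+w]; k=cv2.resize(k,None,fx=f,fy=f,interpolation=cv2.INTER_CUBIC); return k
cv2.imwrite("pics/c6.png",np.hstack([c(t,305,172,24,15),c(s,286,197,36,12)]))
for z in(.032,.094,.144): print(z,(proj("side",sq([.568,-.214,np.radians(60)],.03,z))-[286,197]+.5)*12+[360,0])
E
```

```text
time: 8.77
position: [0.5714, -0.2179, 0.1251]
tool_rot: [0.544, 0.453, -0.53, 0.467]
ft_force: [-0.5, -0.2, -0.2]
grip_width: 0.0665
t 8.87 pos [ 0.5714 -0.2178  0.1251] x [ 0.027 -0.002 -1.   ] y [ 0.988 -0.154  0.027] yaw_y -8.9 F [ 0.  -0.1 -0.1] M [-0.13  0.04 -0.01] g 0.0681 q [-0.55  0.64  1.58  0.02  0.9  -0.41]
0.032 [[464.03196556 328.80164947]
 [665.81049652 291.30128742]
 [741.79163587 437.45878775]
 [535.00646992 477.16737842]]
0.094 [[478.11753167 164.86073536]
 [684.84752285 127.71294484]
 [763.32784905 273.01071583]
 [551.34013232 312.40707962]]
0.144 [[490.00660288  26.48467115]
 [700.91016106 -10.3159845 ]
 [781.52242104 134.07903564]
 [565.14463926 173.1587818 ]]
```

View pics/c6.png

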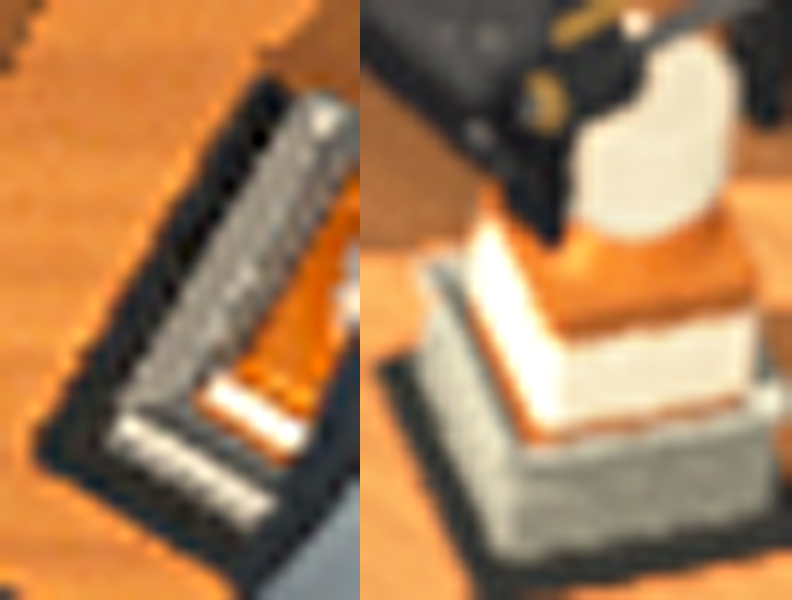

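Crop: the bottle is seated and upright, with only the lower sliver of the band's edge showing above the lips. I regrip the cap.

```bash
python3 -m inch '[[[0,-0.1,-0.25,0,0.2],[-0.1,0,0,0,0.2],[0,0,0,0,0.2],[0,0,0,0,0.2],[0,0,0,0,0.2],[0,0,0,0,0.2]]]' 60; 
python3 -c "
from h import *
to(.5673,-.2114,.1186)"
```

```text
time: 9.37
position: [0.5706, -0.215, 0.1261]
tool_rot: [0.544, 0.453, -0.53, 0.466]
ft_force: [0.2, 0.0, -1.1]
grip_width: 0.0491
t 9.37 pos [ 0.5706 -0.215   0.1261] x [ 0.027 -0.002 -1.   ] y [ 0.988 -0.154  0.027] yaw_y -8.9 F [ 0.2  0.  -1.1] M [-0.05  0.02 -0.05] g 0.0491 q [-0.55  0.63  1.58  0.02  0.9  -0.4 ]
shift cm [ 0.74 -0.4  -0.3 ] turn None
```

```bash
python3 -m inch '[[[0.3,0,0,0,0.2],[0.3,0,0,0,0.2],[0.2,0,0,0,0.2]]]' 60; 
python3 -c "
from h import *
to(.5706,-.215,.1196)"
```

```text
time: 9.62
position: [0.5712, -0.2153, 0.1209]
tool_rot: [0.544, 0.453, -0.53, 0.467]
ft_force: [-2.9, 1.7, 8.6]
grip_width: 0.0491
t 9.62 pos [ 0.5712 -0.2153  0.1209] x [ 0.028 -0.003 -1.   ] y [ 0.988 -0.154  0.028] yaw_y -8.9 F [-2.9  1.7  8.6] M [0.18 0.51 0.02] g 0.0491 q [-0.55  0.64  1.59  0.02  0.89 -0.4 ]
shift cm [ 0.13 -0.07 -0.02] turn None
```

```bash
python3 -m inch '[[[0.25,0,0,0,0.2],[0.2,0,0,0,0.2]]]' 60; 
python3 -c "
from h import *
to(.5706,-.215,.1196)"
```

```text
time: 9.78
position: [0.5712, -0.2153, 0.119]
tool_rot: [0.544, 0.452, -0.53, 0.467]
ft_force: [-3.0, 2.7, 10.3]
grip_width: 0.0489
t 9.78 pos [ 0.5712 -0.2153  0.119 ] x [ 0.028 -0.003 -1.   ] y [ 0.988 -0.154  0.029] yaw_y -8.8 F [-3.   2.7 10.3] M [0.16 0.47 0.05] g 0.0489 q [-0.55  0.64  1.59  0.02  0.88 -0.4 ]
shift cm [-0.07 -0.06 -0.02] turn None
```

```bash
python3 -m inch '[[[0.13,0,0,-0.12,0.2],[0.13,0,0,-0.12,0.2],[0.13,0,0,-0.12,0.2]]]' 60; 
python3 -c "
from h import *
to(.5706,-.215,.1194)"
```

```text
time: 10.03
position: [0.5721, -0.2148, 0.1195]
tool_rot: [0.449, 0.542, -0.437, 0.561]
ft_force: [-1.9, 1.6, 8.4]
grip_width: 0.0495
t 10.03 pos [ 0.5721 -0.2148  0.1195] x [ 0.031 -0.003 -1.   ] y [0.976 0.216 0.03 ] yaw_y 12.5 F [-1.9  1.6  8.4] M [ 0.2   0.41 -0.05] g 0.0495 q [-0.55  0.64  1.59  0.02  0.88 -0.78]
shift cm [ 0.   -0.15 -0.01] turn None
```

```bash
python3 -m inch '[[[0.16,-0.1,0,-0.12,0.2],[0.16,0,0,-0.12,0.2],[0.16,0,0,-0.12,0.2],[0.16,0,0,-0.12,0.2]]]' 60; 
python3 -c "
from h import *
to(.5706,-.215,.1194)"
```

```text
time: 10.37
position: [0.5729, -0.2143, 0.1195]
tool_rot: [0.297, 0.631, -0.288, 0.656]
ft_force: [-2.4, 2.3, 9.4]
grip_width: 0.0494
t 10.37 pos [ 0.5729 -0.2143  0.1195] x [ 0.036 -0.004 -0.999] y [0.753 0.658 0.025] yaw_y 41.2 F [-2.4  2.3  9.4] M [ 0.43  0.44 -0.01] g 0.0494 q [-0.55  0.64  1.59  0.02  0.87 -1.28]
shift cm [ 0.01 -0.22 -0.1 ] turn None
```

```bash
python3 -m inch '[[[0.16,-0.1,-0.05,-0.12,0.2],[0.16,-0.05,0,-0.12,0.2],[0.16,0,0,-0.12,0.2],[0.16,0,0,-0.12,0.2],[0.16,0,0,-0.12,0.2]]]' 60; 
python3 -c "
from h import *
to(.5706,-.215,.1194)"
```

```text
time: 10.78
position: [0.5734, -0.2135, 0.1195]
tool_rot: [0.081, 0.687, -0.08, 0.717]
ft_force: [-3.2, 1.8, 9.1]
grip_width: 0.0492
t 10.78 pos [ 0.5734 -0.2135  0.1195] x [ 0.042 -0.003 -0.999] y [0.226 0.974 0.007] yaw_y 77.0 F [-3.2  1.8  9.1] M [ 0.4   0.49 -0.06] g 0.0492 q [-0.55  0.64  1.59  0.03  0.87 -1.91]
shift cm [-0.01 -0.21 -0.24] turn None
```

```bash
python3 -m inch '[[[0.16,0,0,-0.1,0.2],[-0.2,-0.05,-0.1,0,0.2],[-0.3,0,-0.1,0,0.2],[-0.4,0,0,0,0.2]]]' 60; 
python3 -c "
from h import *
to(.5706,-.215,.2)"
```

```text
time: 11.12
position: [0.5728, -0.2134, 0.131]
tool_rot: [0.041, 0.689, -0.042, 0.722]
ft_force: [0.0, -0.3, -0.6]
grip_width: 0.0495
t 11.12 pos [ 0.5728 -0.2134  0.131 ] x [ 0.047 -0.004 -0.999] y [0.118 0.993 0.002] yaw_y 83.2 F [ 0.  -0.3 -0.6] M [-0.    0.14  0.01] g 0.0495 q [-0.55  0.62  1.59  0.03  0.88 -2.02]
shift cm [-6.9  -0.17  0.13] turn None
```

The cap is free: 5 mm above its locked height with no load. Lifting straight up.

```bash
python3 -m inch '[[[-0.6,-0.05,0,0,0.2],[-0.8,0,0.02,0,0.2],[-0.8,0,0.03,0,0.2],[-0.8,0,0.03,0,0.2]]]' 60; 
python3 -c "
from h import *
to(.5706,-.215,.225)"
```

```text
time: 11.45
position: [0.5708, -0.2136, 0.1617]
tool_rot: [0.042, 0.69, -0.042, 0.721]
ft_force: [-0.0, -0.4, -0.7]
grip_width: 0.0492
t 11.45 pos [ 0.5708 -0.2136  0.1617] x [ 0.044 -0.002 -0.999] y [0.118 0.993 0.003] yaw_y 83.2 F [-0.  -0.4 -0.7] M [ 0.01 -0.   -0.01] g 0.0492 q [-0.55  0.58  1.57  0.03  0.95 -2.02]
shift cm [-6.32 -0.13  0.27] turn None
```

```bash
python3 -m inch '[[[-1.5,0,0.1,0,0.2],[-1.8,0,0.1,0,0.2],[-1.7,0,0.1,0,0.2],[-1,0,0.05,0,0.2],[-0.3,0,0,0,0.2],[0,0,0,0,0.2]]]' 60
python3 - <<'E'
from h import *
to(.5706,-.215,.225)
t=camera("top")[:,:,::-1];s=camera("side")[:,:,::-1]
show()
def c(im,x,y,w,f):
    k=im[y:y+600//f,x:x+w]; k=cv2.resize(k,None,fx=f,fy=f,interpolation=cv2.INTER_CUBIC); return k
cv2.imwrite("pics/c7.png",np.hstack([c(s,270,155,60,8)[:592],cv2.resize(t,(320,592))[:, :] if 0 else c(t,300,170,40,8)[:592]]))
cv2.imwrite("pics/s7.png",cv2.resize(s,None,fx=1.5,fy=1.5))
E
```

```text
time: 11.95
position: [0.5718, -0.2144, 0.232]
tool_rot: [0.042, 0.689, -0.042, 0.722]
ft_force: [0.3, -0.9, 0.0]
grip_width: 0.0493
t 11.95 pos [ 0.5718 -0.2144  0.232 ] x [ 0.046 -0.004 -0.999] y [0.119 0.993 0.002] yaw_y 83.2 F [ 0.3 -0.9  0. ] M [-0.01  0.02  0.02] g 0.0493 q [-0.55  0.49  1.51  0.02  1.1  -2.01]
shift cm [ 0.7  -0.07 -0.15] turn None
t 12.05 pos [ 0.5714 -0.2141  0.2308] x [ 0.044 -0.003 -0.999] y [0.119 0.993 0.002] yaw_y 83.2 F [ 0.1 -0.1 -1. ] M [0.03 0.01 0.  ] g 0.0489 q [-0.55  0.49  1.51  0.02  1.1  -2.01]
```

View pics/c7.png

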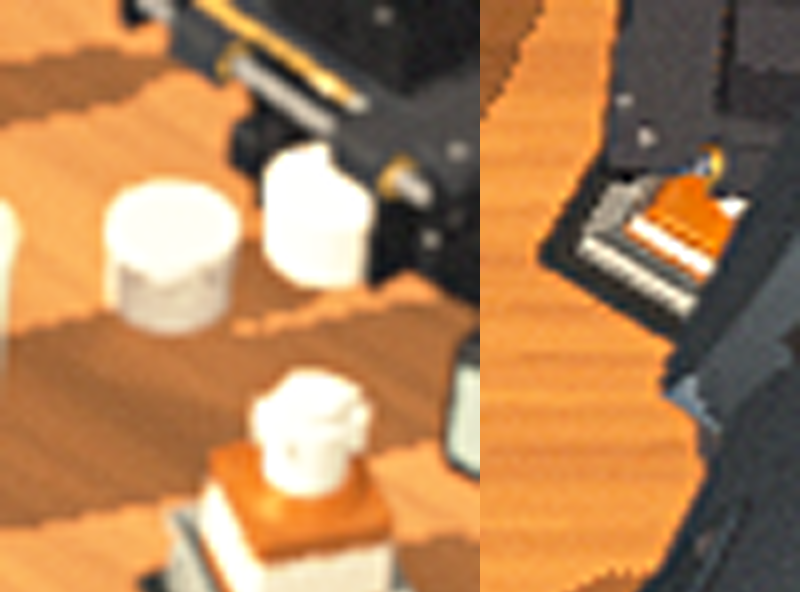

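View pics/s7.png

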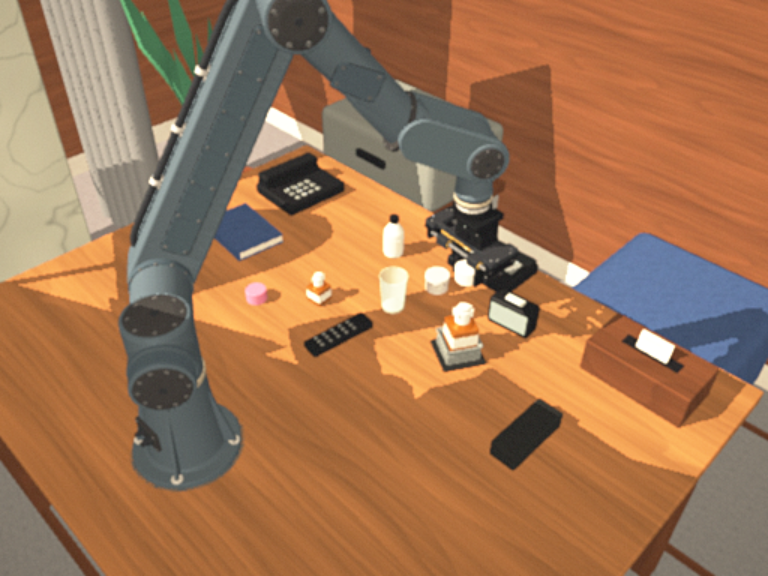

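The side crop shows the cap in the gripper at (318,215) above the open neck at (310,430), with the bottle seated. The full view shows everything else in its place. Handing in.

```bash
python3 -c "
from h import *
print(robot.hand_in()); show()"
```

```text
the job is handed in; nothing more can be done
None
the job is handed in; nothing more can be done
```

The job is done and handed in at about 12 s on the robot's clock. I carried the bottle by its cap and seated it in the stand. I then regripped the cap, pressed it about 7 mm at 8–10 N, turned it anticlockwise about 92° by the gripper's yaw, and lifted it off.

**Last checks:** The cap is gripped at 49 mm, with its rim about 7.8 cm above the mouth and roughly straight above it. The bottle is still seated and nothing else looks moved in the side view.

**Problems on the way:**
- On the first insertion the bottle caught on the pocket's +y flare at about 9 N. I raised it slightly, shifted it about 4 mm and tried again, and it then seated freely.
- The gripper, and so the cap, finished tilted about 2.5°.
- The two cameras disagreed by about 6 mm in y on where the stand is.

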